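# Set the snap trap for the night

## Task

It is closing time in the bun shop: set the rat trap on the steel table. Draw its red sprung arm back by the grip until its cross bar has slipped under the yellow catch, without driving it hard onto the black buffer just below, ease it up gently until the catch carries the load, then let go, leaving the trap set. Never let the arm snap shut, and leave the jar, the bottle and the dish where they stand.

Things in the scene. Friction and masses are not known exactly. Their poses are not given: they have to be found in the camera images.
- trap: Black plastic rat trap, base 215 x 110 x 8 mm, bolted to the table. Origin at table level straight below the hinge of the red arm; base from x -118 to +98 mm. x points from the lever side (-x) to the jaw side (+x), y along the hinge, z up. The yellow bait pedal under the hinge is one piece with the yellow catch; some 2 N down on it fires a set trap.
- hinge (a point): Hinge axis of the red arm, 42 mm above the table, parallel to the trap's y. The catch is a yellow hook at the trap's x = -60 mm, between the lever's rails. The bar coming down pushes its 45 degree nose towards +x (less than 1 N at the grip), slips past, and the hook springs back over it; eased up again, the bar is held under the hook.
- bar (a point): Steel cross bar of the lever, 5 mm thick, 60 mm from the hinge axis: the part that hooks under the catch. The catch's height is set by a screw, differs from trap to trap and is not reported: the bar hooks with the grip's centre somewhere from 31 to 63 mm above the table (arm joint 1.18 to 0.81), to be found by feel or sight.
- striker (a joint): Angle of the red sprung arm about its hinge (rad): 0 = sprung shut, jaw down, lever 30 degrees back from upright; grows as the lever is drawn back and down towards the trap's -x; at 1.05 the lever lies level; end 1.3. The spring always pulls to 0: the grip takes about 5 N at 0, 10 N at 1. The lever is two rails 20 mm apart with the cross bar between them and the grip at its end.
- handle (a point): Centre of the T-grip, 90 mm from the hinge axis: a red hub of diameter 28, width 26 mm, with a steel rod of 8 mm diameter through it, 80 mm long, both parallel to the trap's y. At arm 0: 45 mm to the hinge's -x side, 120 mm above the table. Taken from above, fingers closing along y on the hub's flat ends, fingertips resting on the rod to press it down; it turns between them. Free all round.
- buffer (a joint): Travel of the black sprung buffer under the catch (m): 0 = untouched, grows downwards. The bar meets it 2 mm (3 mm at the grip) below the hooked place, felt at the grip as 2 N more at once and then about 2.7 N per mm. Driven in 1.5 mm is too hard (8 N at the grip on top of the arm's spring).
- chilli: Chilli jar, diameter 62 mm, height 95 mm, red cap; origin at the centre of its underside. Bystander.
- soy: Brown soy bottle, diameter 54 mm, height 125 mm; origin at the centre of its underside. Bystander.
- dish: Small steel dish, diameter 96 mm, height 32 mm; origin at the centre of its underside. Bystander.
Mind the look-alikes: they are no part of the job. Several things look just like the trap: the one meant starts farthest from the robot's base.

How it is judged (in metres and radians):
On the way, in this order (a step that is already met when the one before it is completed fails the run):
1. the gripper holds the arm drawn most of the way back (value of joint striker above 0.6 rad and contact force between the fingers and striker above 0.5 N), for 0.1 s.
2. the arm stays back by itself, the gripper off it (value of joint striker above 0.77 rad and contact force between the fingers and striker below 0.05 N), for 0.3 s.
At the end, for the whole second after the job is handed in: the arm stays drawn back on the catch (joint over 0.77 rad) and at rest, off the buffer, with nothing else holding it (value of joint striker above 0.77 rad and velocity of joint striker between -0.1 and 0.1 rad/s and value of joint buffer below 0.0005 m); the robot touches nothing.
It fails at once if the arm snaps towards shut (faster than 4 rad/s): fired, or let go before the catch carried it (velocity of joint striker below -4 rad/s).
It fails at once if the cross bar is driven hard on to the buffer (over 1.5 mm) (value of joint buffer above 0.0015 m).
It fails at once if the jar, the bottle or the dish is moved by more than 20 mm (distance of any of chilli, soy, dish from where it was at the start of the episode above 0.02 m).
It also fails if it takes over 61 s, if anything falls off the work surface, if the arm or the gripper's body presses on something with over 40 N, if the wrist force passes 120 N, or if a joint passes its speed limit or range.

## Robot

A 6-joint arm with a two-finger parallel gripper is mounted at the origin on the work surface. World frame = base frame: x ahead of the robot, y to its left, z up, the work surface at z = 0. Lengths are in mm, angles in rad, forces in N, time in s.
With the tool pointing down it reaches from about 350 to 875 mm from the base axis. Payload 4.2 kg.
Tool frame: the origin (TCP) lies at the very end of the fingers, on their centre line; the grasp point (between the pads) lies 19 mm behind it; z points along the fingers, y is the line along which they close (so a half turn about z gives the same grasp; the last joint's range is limited). The gripper opens to 85 mm and grips with 20 to 120 N. Pads are 22 mm wide; open, the fingers measure 114 mm over their backs; the gripper's body (76 mm by 85 mm) begins 54 mm behind the grasp point. The pads swing forward as they close: fully open they stand 13 mm farther back than shut.
Start: joints at [0.259, 0.385, 0.008, 0, -1.194, -0.259], TCP at [624.979, 0.025, 231.312] pointing down, gripper open.
Joint ranges: [-3.14, 3.14], [-1.21, 2.06], [-1.07, 1.41], [-3.16, 2.05], [-2.99, -0.16], [-3.1, 3.1]. Speed limits (rad/s): [2.79, 2.79, 3.14, 3.14, 3.14, 3.14].

## Interface

Orientations are given as a rotation vector (axis times angle).
In Python, from bench import ctrl gives the robot as it stands. The module is installed in compiled form; this text tells all that it offers.
- The arm moves only by the tool apply_moves, never from a script. Its argument "deltas" is a list of rows, each a list of 2 entries, a list of its own where there are three numbers: the shift along the tool's x, y, z in mm, then the turn about the tool's z in rad. In form: [[[tx, ty, tz], turn], ...]. A call has 1 to 20 rows; each row is the pose to reach, as a shift and turn from the pose commanded when the call began, along the tool's axes at that moment; what a row does not reach only later rows make up. A row lasts 1/12 s, in which the tool goes at most 41.7 mm and 7.16 degrees, less where a joint would pass 70% of its speed; a pose out of reach is approached as far as the arm can. A call with a gripper value outside its range is refused whole. "fingers" is the opening, from 0 (shut) to 1 (fully open), set as the call begins (left out, the last holds). The fingers move at their own pace and stop on an object; the grip force is fixed at half the most. Time passes only in rows, so rows that repeat a pose let the fingers close. It gives the time, the measured TCP pose, the force, the opening and the grip force at its end, in the units of the state.
- ctrl.state(): the state, without advancing time (a new reading comes with each control period).
- ctrl.snapshot(name): name is "scene" or "side" or "wrist"; returns a dict with "frame" (384x512x3 uint8, red, green, blue), "K" (3x3 intrinsics, pixels), "R" (3x3) and "t" (3): a world point X has camera coordinates R X + t. Camera axes: x right, y down, z forward; pixel columns grow to the right and rows downward; lengths in mm; the calibration is good to about 2 mm. The wrist camera is an equidistant fisheye: a pixel r from the principal point sees the ray r / f radians off the axis. A picture is of the moment at which its call begins. There is no depth.
- ctrl.hand_in(): hands the job in; it is judged then, once.
The state is a dict: "time": time; "joints": joint angles; "qvel": joint speeds; "effort": joint torques, N m; "tool_pos": TCP position; "eef_rot": TCP orientation; "contact_force": force on the tool from outside, world axes, zero at the start; "ft_torque": the same for the moment, N m; "grip_width": opening from 0.0 (shut) to 1.0 (fully open); "finger_force": force on a finger pad.
Only numpy, scipy, OpenCV 4.12 (cv2) and the standard library are available. Lean on these libraries where they do the work, as an engineer would, in place of code of your own. Each camera call takes 0.05 s, during which the arm holds its last target. There are 200 camera calls.

## Working session

There is one attempt and no reset: what is moved stays moved. The work goes in short steps, Python scripts to look and compute and a tool call to move; the robot and the scene stay as the last step left them, time stands still between calls to the robot, and variables do not carry over. Pictures are saved under pics/ and viewed, at most 10 in all, crops included, and the job is handed in when it is done.

Besides the shell and the picture viewer there is one more tool, called after "Request:" as name(argument=value, ...), one argument or row to a line, values as JSON. apply_moves: Moves the arm, as the interface text tells. Its arguments: {"type":"object","properties":{"deltas":{"type":"array","items":{"type":"array"}},"fingers":{"type":"number"}},"required":["deltas"]}

```bash
mkdir -p pics; python3 - <<'E'
from bench import ctrl
import cv2,numpy as np
s=ctrl.state();print(s)
for n in("scene","side"):
    d=ctrl.snapshot(n);cv2.imwrite(f"pics/{n}0.png",cv2.resize(d["frame"][:,:,::-1],None,fx=1.5,fy=1.5,interpolation=cv2.INTER_CUBIC))
    np.savez(f"{n}0.npz",**d);print(n,d["K"].tolist(),(-d["R"].T@d["t"]).tolist())
E
```

```text
{'time': 0.0, 'joints': array([ 2.58584543e-01,  3.85515544e-01,  6.62875542e-03, -4.90799755e-04,
       -1.19401520e+00, -2.58583367e-01]), 'qvel': array([ 0.00011509, -0.00056492,  0.00176174,  0.00013157, -0.00018658,
       -0.00093587]), 'effort': array([-9.55001960e-04, -3.92286408e+01,  1.88399577e+01,  4.18616563e+00,
       -4.72148502e-03,  8.27910434e-07]), 'tool_pos': array([6.24410471e+02, 5.57355923e-03, 2.30248714e+02]), 'eef_rot': array([ 2.22011631, -2.22051571, -0.00228124]), 'contact_force': array([ 0.32943131,  0.81134227, -0.50152857]), 'ft_torque': array([ 0.00590404, -0.03783516, -0.02557463]), 'finger_force': 0.0, 'grip_width': 0.9991257625463575}
scene [[459.4190677193532, 0.0, 254.5878526200978], [0.0, 459.4190677193532, 189.39873060774107], [0.0, 0.0, 1.0]] [1262.0361568107276, 65.69040208108132, 1340.9673354265408]
side [[494.95270940253954, 0.0, 256.86862023699183], [0.0, 494.95270940253954, 186.2673325931191], [0.0, 0.0, 1.0]] [462.2898988969938, -972.3565952377628, 1178.3078776235718]
```

View pics/scene0.png

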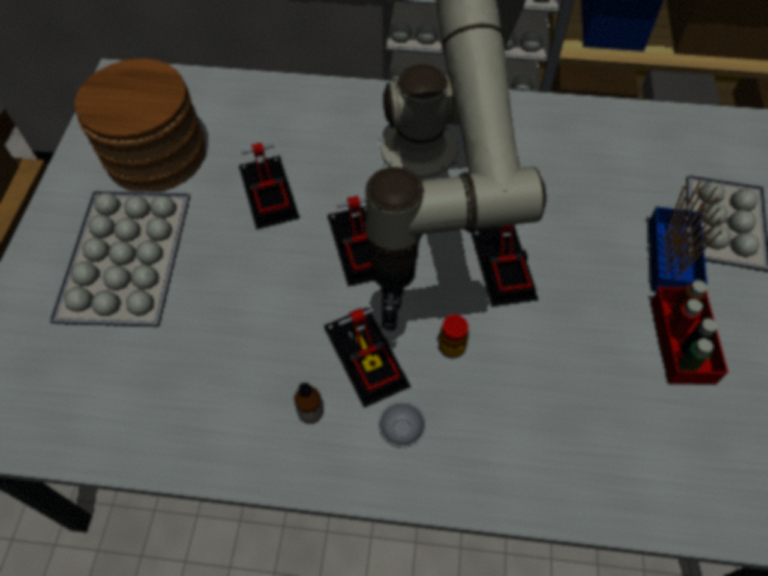

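View pics/side0.png

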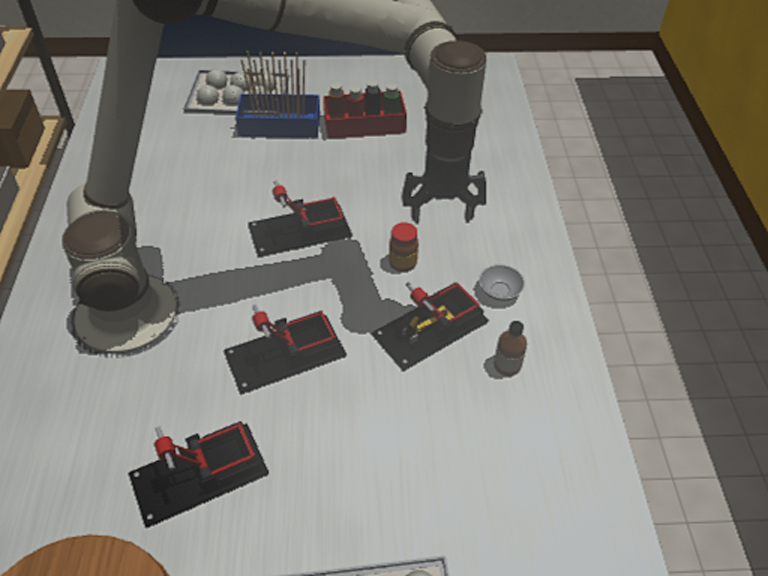

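The target is the trap with the yellow parts. In the scene view its hub is near (358,317), with base corners (325,323), (367,311), (408,383) and (367,403). In the side view the hub is near (418,296). The jar is at (453,337), the bottle at (308,403) and the dish at (402,425) in the scene view.

```bash
cat > fit.py <<'E'
import numpy as np
from scipy.optimize import least_squares
D={n:dict(np.load(f"{n}0.npz")) for n in("scene","side")}
def proj(d,X):
    c=np.atleast_2d(X)@d["R"].T+d["t"]; p=c@d["K"].T; return p[:,:2]/p[:,2:]
def T(q,P):
    c,s=np.cos(q[2]),np.sin(q[2]); P=np.atleast_2d(P)
    return np.c_[q[0]+c*P[:,0]-s*P[:,1],q[1]+s*P[:,0]+c*P[:,1],P[:,2]]
E
python3 - <<'E'
from fit import *
P=np.array([[-118,55,8],[-118,-55,8],[98,-55,8],[98,55,8],[-45,0,120]])
px={"side":[(373,333),(405,368),(487,320),(458,285),(418,296)],"scene":[(367,311),(325,323),(367,403),(408,383),(358,317)]}
f=lambda q:np.concatenate([(proj(D[n],T(q,P))*1.5-px[n]).ravel() for n in D])
r=least_squares(f,[700,-50,.5],x_scale=[100,100,1],loss='soft_l1');print(r.x,np.round(f(r.x),1))
print("hub",T(r.x,P[-1]))
# bystanders
for nm,a,b,z in(("jar",(453,337),(404,248),48),("soy",(308,403),(510,350),60),("dish",(402,425),(500,285),16)):
    g=least_squares(lambda X:np.r_[proj(D["scene"],X)[0]*1.5-a,proj(D["side"],X)[0]*1.5-b],[700,0,z]);print(nm,g.x, np.round(g.fun,1))
E
```

```text
[ 6.22594844e+02 -5.22712668e+01  5.65674588e-01] [ 0.1 -5.7 -3.2  1.1 -4.1  4.3  2.7  2.7 -1.7 -1.4 -2.9 -2.3 -2.3  0.4
  2.1 -1.7 -3.  -0.5  0.9 -0.2]
hub [[584.6046185 -76.3906118 120.       ]]
jar [571.09066302 124.6760115   42.58298189] [-0.4  0.6 -0.5 -0.5]
soy [ 754.25738195 -153.6839995    46.58349768] [-0.2  0.2 -0.3 -0.2]
dish [767.36677871  36.85614989  15.61947749] [-0.5  0.5 -0.6 -0.4]
```

Request:
apply_moves(
  deltas=[
    [[20, 10, 0], 0.11],
    [[40, 20, 0], 0.23],
    [[60, 30, 0], 0.35],
    [[76, 40, 0], 0.47],
    [[76, 40, 0], 0.59],
    [[76, 40, 0], 0.71],
    [[76, 40, 0], 0.83],
    [[76, 40, 0], 0.95],
    [[76, 40, 0], 1.005],
    [[76, 40, 0], 1.005],
    [[76, 40, 0], 1.005],
  ],
)

```text
time: 1.02
tool_pos: [584.8, -76.0, 230.9]
eef_rot: [0.879, -3.015, -0.0]
contact_force: [0.0, 0.6, -0.5]
grip_width: 1.001
finger_force: 0.0
```

```bash
cat > look.py <<'E'
from bench import ctrl
import cv2,numpy as np,sys
def take(n,tag,crop=None,f=1.5):
    d=ctrl.snapshot(n); np.savez(f"{tag}.npz",**d); im=d["frame"][:,:,::-1]
    if crop: r0,r1,c0,c1=crop; im=im[r0:r1,c0:c1]
    cv2.imwrite(f"pics/{tag}.png",cv2.resize(im,None,fx=f,fy=f,interpolation=cv2.INTER_CUBIC)); return d
E
python3 - <<'E'
from look import *
s=ctrl.state();print(s["tool_pos"],s["eef_rot"],s["joints"])
take("wrist","wrist1");d=take("side","side1",(130,290,210,370),4)
E
```

```text
[584.75742036 -75.97492953 230.91922436] [ 8.79040312e-01 -3.01530682e+00 -4.07095650e-04] [ 1.45148724e-01  3.25455977e-01 -8.21384758e-02 -1.64282248e-04
 -1.16399709e+00 -1.14855107e+00]
```

View pics/wrist1.png

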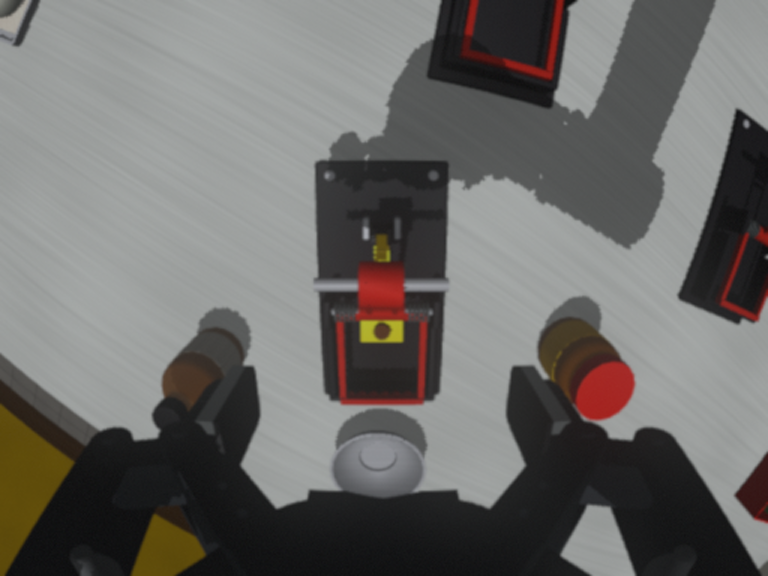

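The wrist view shows the target straight ahead. The hub is centred at about (382,287), the rod ends at (315,285) and (448,285), and the lever-end base corners at (316,162) and (448,161). The jaw is at the bottom, with the bottle on the left and the jar on the right.

```bash
cat >> fit.py <<'E'
def fish(d,X):
    c=np.atleast_2d(X)@d["R"].T+d["t"]; h=np.hypot(c[:,0],c[:,1]); th=np.arctan2(h,c[:,2])
    return np.c_[d["K"][0,2]+d["K"][0,0]*th*c[:,0]/h, d["K"][1,2]+d["K"][1,1]*th*c[:,1]/h]
E
python3 - <<'E'
from fit import *
d=dict(np.load("wrist1.npz"))
P=np.array([[-45,-40,120],[-45,40,120],[-118,-55,8],[-118,55,8]]);px=[(315,285),(448,285),(316,162),(448,161)]
f=lambda q:(fish(d,T(q,P))*1.5-px).ravel()
r=least_squares(f,[622,-52,.566],x_scale=[100,100,1]);print(r.x,np.round(r.fun,1))
print(T(r.x,[-45,0,120]),-d["R"].T@d["t"],d["R"][2])
E
```

```text
[ 6.23486659e+02 -5.28781872e+01  5.70259700e-01] [-0.4  0.7  0.7  0.5 -1.8 -1.   1.4 -0.3]
[[585.60742324 -77.17146739 120.        ]] [ 522.59022148 -116.73156318  373.35214367] [ 0.24636715  0.15700717 -0.95637439]
```

Request:
apply_moves(
  deltas=[
    [[0, -1.4, 20], 0],
    [[0, -1.4, 40], 0],
    [[0, -1.4, 60], 0],
    [[0, -1.4, 75], 0],
    [[0, -1.4, 85], 0],
    [[0, -1.4, 95], 0],
    [[0, -1.4, 103], 0],
    [[0, -1.4, 103], 0],
    [[0, -1.4, 103], 0],
  ],
  fingers=0.6,
)

```text
time: 1.87
tool_pos: [586.0, -77.2, 128.4]
eef_rot: [-0.877, 3.016, -0.0]
contact_force: [0.2, 0.1, -0.1]
grip_width: 0.6
finger_force: 0.0
```

```bash
python3 - <<'E'
from look import *
s=ctrl.state();print(s["tool_pos"],s["contact_force"],s["grip_width"])
d=take("side","side2",(150,270,220,340),5)
E
```

```text
[585.95790061 -77.18409246 128.43162067] [ 0.19658244  0.09675158 -0.10686789] 0.6001769466959271
```

View pics/side2.png

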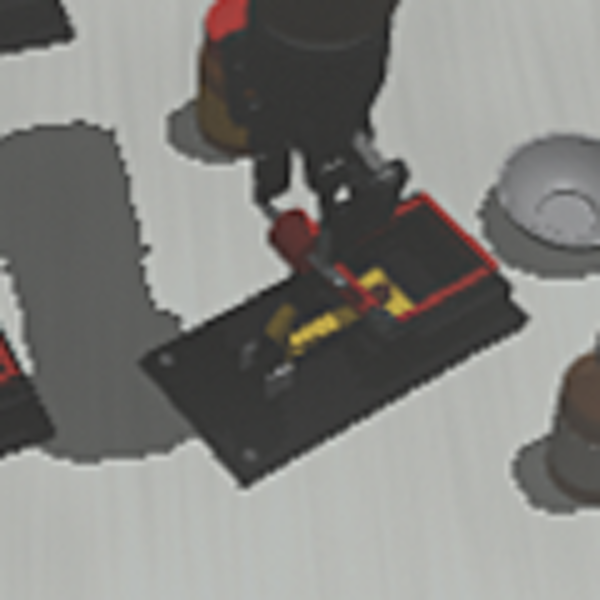

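The fingers straddle the red hub, which is at about (292,232) in the crop, and stand just above the rod. I'll lower a little and close.

Request:
apply_moves(
  deltas=[
    [[0, 0, 1], 0],
    [[0, 0, 2], 0],
    [[0, 0, 2], 0],
    [[0, 0, 2], 0],
    [[0, 0, 2], 0],
    [[0, 0, 2], 0],
    [[0, 0, 2], 0],
    [[0, 0, 2], 0],
  ],
  fingers=0,
)

```text
time: 2.58
tool_pos: [585.9, -76.7, 127.4]
eef_rot: [-0.877, 3.015, 0.0]
contact_force: [-3.0, 3.6, 6.4]
grip_width: 0.276
finger_force: 59.1
```

Request:
apply_moves(
  deltas=[
    [[3.9, 2.5, 0], 0],
    [[3.9, 0, 2.5], 0],
    [[7.9, 0, 5.2], 0],
    [[11.6, 0, 8.1], 0],
    [[15.2, 0, 11.1], 0],
    [[18.6, 0, 14.4], 0],
    [[21.9, 0, 17.8], 0],
    [[25.0, 0, 21.4], 0],
    [[27.8, 0, 25.1], 0],
    [[30.5, 0, 29], 0],
    [[32.9, 0, 33], 0],
    [[35, 0, 36.7], 0],
    [[36.6, 0, 40], 0],
    [[38, 0, 43], 0],
    [[39, 0, 45.7], 0],
    [[39, 0, 45.7], 0],
    [[39, 0, 45.7], 0],
  ],
)

```text
time: 4.0
tool_pos: [546.8, -101.4, 83.2]
eef_rot: [0.876, -3.003, 0.002]
contact_force: [-18.0, -7.8, 24.0]
grip_width: 0.277
finger_force: 86.2
```

```bash
python3 - <<'E'
from look import *
s=ctrl.state();print(s["tool_pos"],s["contact_force"],s["grip_width"],s["finger_force"])
d=take("side","side3",(150,270,220,340),5)
E
```

```text
[ 546.81530183 -101.43029596   83.17594503] [-18.01969472  -7.80566907  23.95067738] 0.2768255198591237 86.19832813739777
```

View pics/side3.png

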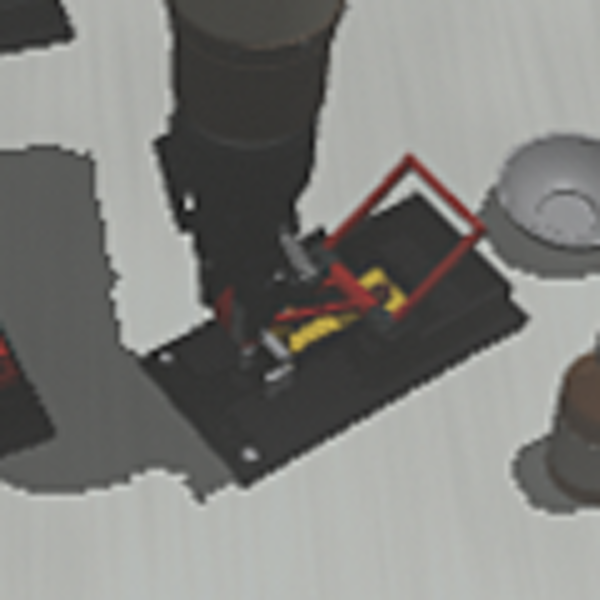

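```bash
python3 - <<'E'
from fit import *
q0=[623.49,-52.88,.570]
a,b=[dict(np.load(f"side{i}.npz")) for i in (2,3)]
un=lambda p:np.array(p)/5+[220,150]
A=un([(420,195),(497,268)]);B=un([(408,157),(483,230)])
def J(v,q):
    L,ph,w,dx,dy=v; e=ph+q
    return T([q0[0]+dx,q0[1]+dy,q0[2]],[[L*np.cos(e),w,42+L*np.sin(e)],[L*np.cos(e),-w,42+L*np.sin(e)]])
f=lambda v:np.r_[(proj(a,J(v[:5],0))-A).ravel(),(proj(b,J(v[:5],v[5]))-B).ravel(),(v[0]-92)/3,v[3]/2,v[4]/2,(v[1]+.3)/.05]
r=least_squares(f,[90,-.3,45,0,0,.6]);print(r.x,np.round(r.fun,2))
for n,p in(("side2",a),("side3",b)): print(n,(proj(p,T(q0,[[-45,0,120],[-83,0,76],[0,0,42]]))-[220,150])*5)
E
```

```text
[85.88085755 -0.13889372 35.48180205 -2.8032079   1.17290406  0.64154633] [-0.11  1.51 -0.66  1.52  1.3  -1.18  1.56 -0.99 -2.04 -1.4   0.59  3.22]
side2 [[298.22353523 236.84943055]
 [241.08356862 315.8596838 ]
 [352.16710184 289.22745397]]
side3 [[298.22353523 236.84943055]
 [241.08356862 315.8596838 ]
 [352.16710184 289.22745397]]
```

```bash
python3 - <<'E'
from look import *
from fit import *
d=take("wrist","wrist3",(60,340,140,370),2.1)
P=T([623.49,-52.88,.570],[[-83.4,-40,76],[-83.4,40,76],[-91,-40,76],[-91,40,76]])
print((fish(d,P)-[140,60])*2.1, ctrl.state()["contact_force"])
E
```

```text
[[ 98.08183943 405.7308476 ]
 [387.85604307 405.07628657]
 [ 95.56217181 381.00116975]
 [390.34983845 380.3648975 ]] [-16.61123102  -6.52413713  23.66322802]
```

View pics/wrist3.png

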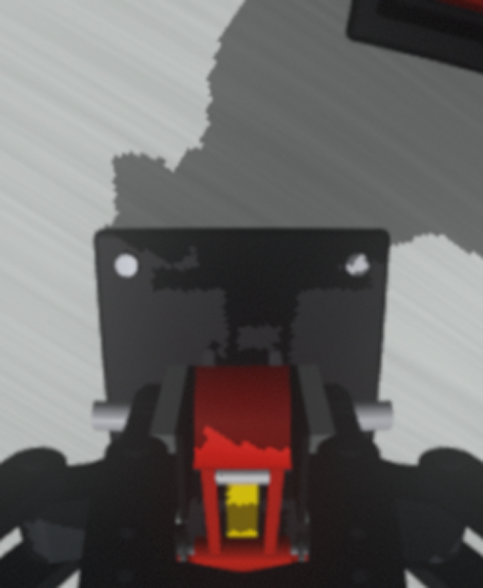

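The rod shows at row ~415 with ends at columns 93 and 393, so the fingertips sit about 10 mm too far out and bear on the rod's outer flank. I'll ease up and inward to re-centre while still holding.

Request:
apply_moves(
  deltas=[
    [[-2, 0, -2], 0],
    [[-4, 0, -4], 0],
    [[-6, 0, -6], 0],
    [[-8, 0, -8], 0],
    [[-8, 0, -8], 0],
  ],
)

```text
time: 4.52
tool_pos: [550.6, -98.8, 90.8]
eef_rot: [0.873, -2.996, 0.002]
contact_force: [-19.1, -12.6, 24.2]
grip_width: 0.276
finger_force: 82.1
```

```bash
cat > rod.py <<'E'
from look import *
from fit import *
from scipy.optimize import brentq
import sys
tag=sys.argv[1]
d=ctrl.snapshot("wrist");np.savez(tag+".npz",**d)
s=ctrl.state();q0=[623.49,-52.88,.570];c,n=np.cos(.57),np.sin(.57)
p=s["tool_pos"];v=p[:2]-q0[:2];print("TCP trap x,y,z",np.round([v@[c,n],v@[-n,c],p[2]],1))
F=s["contact_force"];print("F trap",np.round([F[:2]@[c,n],F[:2]@[-n,c],F[2]],1),s["grip_width"],s["finger_force"],s["time"])
# rod rows at both protruding ends: bright steel against dark base / table, by column
for q in np.arange(0,1.31,.1):
    a=np.pi/6+q;u=fish(d,T(q0,[[-90*np.sin(a),-37,42+90*np.cos(a)],[-90*np.sin(a),37,42+90*np.cos(a)]]))
    if tag=="m0":print(round(q,1),np.round(u.ravel(),1))
cv2.imwrite(f"pics/{tag}.png",cv2.resize(d["frame"][60:340,140:370,::-1],None,fx=2.1,fy=2.1,interpolation=cv2.INTER_CUBIC))
E
python3 rod.py m0
```

```text
TCP trap x,y,z [-86.2   0.6  90.7]
F trap [-23.4  -0.1  23.4] 0.27359943681706833 82.21662282943726 4.5667
0.0 [185.8 339.7 326.  339. ]
0.1 [185.7 323.4 326.  322.8]
0.2 [186.1 306.9 325.4 306.3]
0.3 [187.  290.7 324.4 290.1]
0.4 [188.4 275.1 322.9 274.6]
0.5 [190.1 260.7 321.  260.3]
0.6 [192.  247.9 318.9 247.4]
0.7 [194.2 236.7 316.6 236.3]
0.8 [196.4 227.3 314.2 226.9]
0.9 [198.6 219.7 311.9 219.3]
1.0 [200.8 213.8 309.5 213.5]
1.1 [203.  209.6 307.3 209.3]
1.2 [205.  206.8 305.2 206.5]
1.3 [206.9 205.5 303.2 205.2]
```

View pics/m0.png

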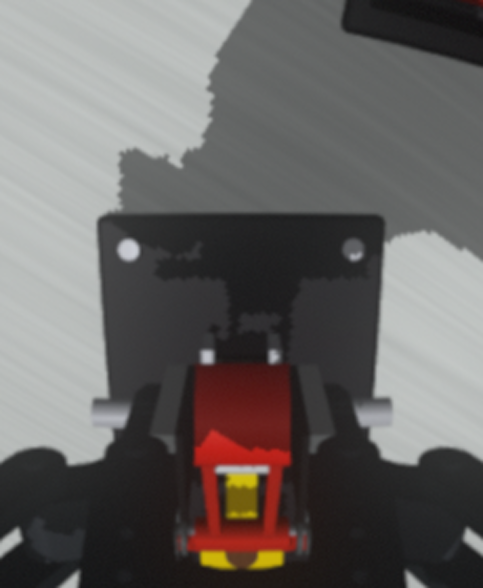

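The rod is stuck in the pads about 8 mm inward of the finger axis, because the hub rolled with the pads. I'll draw back further on the same hold, then loosen there, where the spring force is nearly vertical.

Request:
apply_moves(
  deltas=[
    [[2, 0, 2.5], 0],
    [[4, 0, 5], 0],
    [[5.5, 0, 7.5], 0],
    [[7, 0, 10], 0],
    [[8, 0, 12.5], 0],
    [[9, 0, 15], 0],
    [[10, 0, 17], 0],
    [[10.5, 0, 18.7], 0],
    [[10.5, 0, 18.7], 0],
    [[10.5, 0, 18.7], 0],
  ],
)

```text
time: 5.4
tool_pos: [542.1, -104.2, 71.4]
eef_rot: [0.87, -2.999, 0.001]
contact_force: [-18.2, -13.3, 22.9]
grip_width: 0.272
finger_force: 82.2
```

```bash
python3 rod.py m1; python3 - <<'E'
from fit import *
d=dict(np.load("m1.npz"));d0=dict(np.load("m0.npz"));q0=[623.49,-52.88,.570]
for q in np.arange(.5,1,.05):
    a=np.pi/6+q;print(round(q,2),np.round(fish(d,T(q0,[[-90*np.sin(a),-37,42+90*np.cos(a)],[-90*np.sin(a),37,42+90*np.cos(a)]])).ravel(),1))
for t in("m0","m1"):
    f=np.load(t+".npz")["frame"].astype(int)
    for c in(189,191,193,317,319,321): 
        col=f[235:280,c].sum(1); print(t,c,235+np.where(col>300)[0])
E
```

```text
TCP trap x,y,z [-96.2   0.7  71.5]
F trap [-22.6  -1.2  22.3] 0.27528742244123117 82.13434517383575 5.45
0.5 [185.1 294.9 326.5 294.1]
0.55 [186.  287.4 325.4 286.6]
0.6 [187.1 280.2 324.2 279.4]
0.65 [188.2 273.4 323.  272.7]
0.7 [189.3 267.1 321.8 266.4]
0.75 [190.5 261.3 320.5 260.6]
0.8 [191.8 255.9 319.2 255.2]
0.85 [193.  251.  317.8 250.3]
0.9 [194.3 246.6 316.5 245.9]
0.95 [195.5 242.6 315.2 242. ]
m0 189 [235 236 237 238 239 240 241 242 243 244 245 246 247 248 249 253 254 255
 256 257 258 259 260 261 262 263 264 265 266 267 268 269 270 271 272 273
 274 275 276 277]
m0 191 [237 238 239 240 241 242 243 244 245 246 247 248 249 253 254 255 256 257
 258 259 260 261 262 263 264 265 266 267 268 269 270 271]
m0 193 [253 254 255 256 257 258 259 260 261 262 263 264 265 266 267 268 269 270]
m0 317 [252 253 254 255 256 257 258 259 260 261 262 263 264 265 266 267 268 269
 270]
m0 319 [235 236 237 238 239 240 241 242 243 244 245 246 247 248 249 252 253 254
 255 256 257 258 259 260 261 262 263 264 265 266 267 268 269 270 271 272]
m0 321 [235 236 237 238 239 240 241 242 243 244 245 246 247 248 249 252 253 254
 255 256 257 258 259 260 261 262 263 264 265 266 267 268 269 270 271 272
 273 274 275 276 277]
m1 189 [257 258 259 260 261 262 263 264 265 266 267 272 273 274 275 276 277]
m1 191 [257 258 259 260 261 262 263 264 265 266 267]
m1 193 [257 258 259 260 261 262 263 264 265 266 267]
m1 317 [256 257 258 259 260 261 262 263 264 265 266]
m1 319 [256 257 258 259 260 261 262 263 264 265 266]
m1 321 [256 257 258 259 260 261 262 263 264 265 266 267 268 269 270 271 272 273
 274 275 276 277]
```

Request:
apply_moves(
  deltas=[
    [[0, 0, 0], 0],
    [[0, 0, 0], 0],
    [[0, 0, 0], 0],
    [[0, 0, 0], 0],
    [[0, 0, 0], 0],
  ],
  fingers=0.31,
)

```text
time: 5.87
tool_pos: [546.7, -101.8, 70.8]
eef_rot: [0.874, -3.008, 0.001]
contact_force: [-8.5, -5.5, 12.5]
grip_width: 0.307
finger_force: 6.2
```

```bash
python3 rod.py m2; cat > q.py <<'E'
import sys
from fit import *
t=sys.argv[1];d=dict(np.load(t+".npz"));q0=[623.49,-52.88,.570]
f=d["frame"].astype(int)
for q in np.arange(.5,1.25,.05):
    a=np.pi/6+q;print(round(q,2),np.round(fish(d,T(q0,[[-90*np.sin(a),-37,42+90*np.cos(a)],[-90*np.sin(a),37,42+90*np.cos(a)]])).ravel(),1))
for c in(189,191,193,317,319,321): 
    r=215+np.where(f[215:285,c].sum(1)>300)[0]; print(c,*[(g[0],g[-1]) for g in np.split(r,np.where(np.diff(r)>1)[0]+1) if len(g)])
E
python3 q.py m2
```

```text
TCP trap x,y,z [-91.    0.3  70.8]
F trap [-10.5   0.2  12.4] 0.30942003267076296 6.224989900365472 5.9167
0.5 [184.4 287.5 328.3 286.9]
0.55 [185.4 279.9 327.2 279.3]
0.6 [186.5 272.6 326.  272. ]
0.65 [187.7 265.8 324.7 265.3]
0.7 [188.9 259.5 323.4 258.9]
0.75 [190.2 253.6 322.1 253.1]
0.8 [191.4 248.2 320.7 247.7]
0.85 [192.7 243.3 319.4 242.8]
0.9 [194.  238.9 318.  238.4]
0.95 [195.3 235.  316.7 234.5]
1.0 [196.6 231.6 315.3 231.1]
1.05 [197.9 228.6 314.  228.1]
1.1 [199.1 226.  312.7 225.6]
1.15 [200.3 223.9 311.5 223.5]
1.2 [201.4 222.2 310.3 221.8]
189 (np.int64(251), np.int64(257)) (np.int64(267), np.int64(270))
191 (np.int64(252), np.int64(257))
193 (np.int64(250), np.int64(257))
317 (np.int64(247), np.int64(257))
319 (np.int64(247), np.int64(257))
321 (np.int64(247), np.int64(257))
```

```bash
python3 - <<'E'
import cv2
from fit import *
q0=[623.49,-52.88,.570]
a=dict(np.load("side2.npz"));w=dict(np.load("wrist1.npz"));s=dict(np.load("scene0.npz"))
cr=lambda d,r0,r1,c0,c1,f:cv2.resize(d["frame"][r0:r1,c0:c1,::-1],None,fx=f,fy=f,interpolation=cv2.INTER_NEAREST)
A=cr(a,200,236,262,312,10)  # 500x360
B=cr(w,140,236,230,280,6)   # 300x576
H=np.zeros((576,800,3),np.uint8);H[:360,:500]=A;H[:576,500:]=B
for z in(30,40,50,60,70):
    P=T(q0,[[-60,0,z]])
    u=(proj(a,P)[0]-[262,200])*10; v=(fish(w,P)[0]-[230,140])*6+[500,0]; print(z,u.round(),v.round())
    for p in(u,v): cv2.circle(H,tuple(int(x) for x in p),3,(255,0,255),-1)
cv2.imwrite("pics/hook.png",H)
E
```

```text
30 [120. 195.] [647.  98.]
40 [122. 174.] [647. 107.]
50 [123. 152.] [647. 117.]
60 [125. 131.] [647. 127.]
70 [126. 109.] [647. 137.]
```

View pics/hook.png

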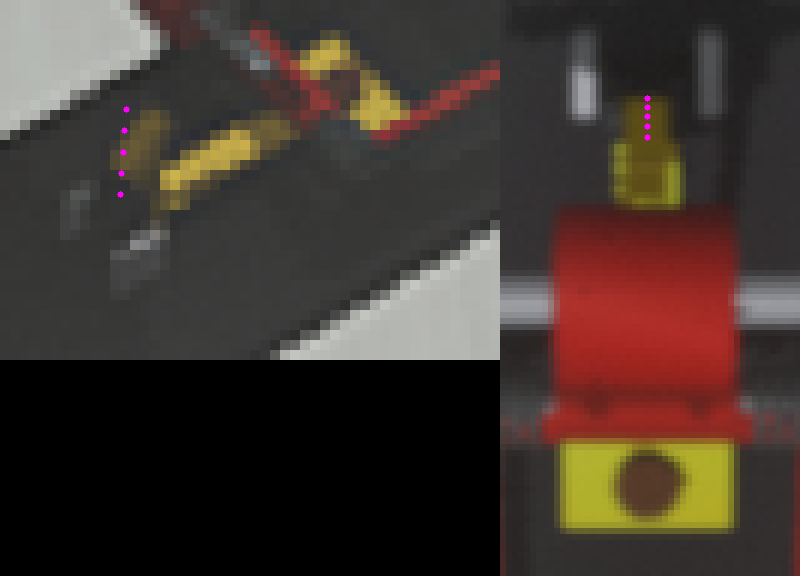

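The dark-yellow hook face spans about (115,165) to (160,112) on the left of the crop. Its lower tip is near z ≈ 42–44 mm, so hooking should come with the grip at about 35–47 mm. I'll go down to about 54 mm, then feel in small steps.

Request:
apply_moves(
  deltas=[
    [[0.5, 0, 2], 0],
    [[1, 0, 4], 0],
    [[1.5, 0, 6], 0],
    [[1.8, 0, 8], 0],
    [[2, 0, 10], 0],
    [[2.2, 0, 12], 0],
    [[2.4, 0, 13], 0],
    [[2.4, 0, 13], 0],
    [[2.4, 0, 13], 0],
  ],
)

```text
time: 6.67
tool_pos: [545.2, -102.7, 57.6]
eef_rot: [0.874, -3.009, 0.0]
contact_force: [-6.1, -3.7, 11.2]
grip_width: 0.309
finger_force: 5.4
```

```bash
python3 rod.py m3;python3 q.py m3
```

```text
TCP trap x,y,z [-92.8   0.3  57.6]
F trap [-8.5 -0.2 10.7] 0.3089577306502175 5.394634350668639 6.7167
0.5 [179.3 305.6 333.6 305. ]
0.55 [180.4 297.3 332.4 296.6]
0.6 [181.6 289.3 331.1 288.7]
0.65 [182.9 281.8 329.7 281.2]
0.7 [184.3 274.7 328.3 274.1]
0.75 [185.6 268.2 326.8 267.6]
0.8 [187.1 262.2 325.3 261.6]
0.85 [188.5 256.7 323.8 256.1]
0.9 [189.9 251.7 322.3 251.2]
0.95 [191.4 247.2 320.8 246.7]
1.0 [192.8 243.3 319.3 242.8]
1.05 [194.2 239.9 317.8 239.4]
1.1 [195.6 236.9 316.4 236.5]
1.15 [196.9 234.4 315.  234. ]
1.2 [198.2 232.4 313.7 231.9]
189 (np.int64(249), np.int64(256))
191 (np.int64(249), np.int64(256))
193 (np.int64(250), np.int64(256))
317 (np.int64(247), np.int64(255))
319 (np.int64(246), np.int64(255))
321 (np.int64(245), np.int64(255))
```

Request:
apply_moves(
  deltas=[
    [[0.1, 0, 1], 0],
    [[0.2, 0, 2], 0],
    [[0.3, 0, 3], 0],
    [[0.3, 0, 3], 0],
    [[0.3, 0, 3], 0],
  ],
)

```text
time: 7.13
tool_pos: [545.2, -102.7, 54.6]
eef_rot: [0.874, -3.01, 0.0]
contact_force: [-6.8, -4.0, 10.0]
grip_width: 0.308
finger_force: 5.3
```

Request:
apply_moves(
  deltas=[
    [[0.1, 0, 0.5], 0],
    [[0.1, 0, 1], 0],
    [[0.1, 0, 1.5], 0],
    [[0.1, 0, 1.5], 0],
    [[0.1, 0, 1.5], 0],
  ],
)

```text
time: 7.55
tool_pos: [545.0, -102.8, 53.1]
eef_rot: [0.874, -3.01, 0.0]
contact_force: [-6.8, -4.2, 9.9]
grip_width: 0.31
finger_force: 5.3
```

Request:
apply_moves(
  deltas=[
    [[0.1, 0, 0.5], 0],
    [[0.1, 0, 1], 0],
    [[0.1, 0, 1.5], 0],
    [[0.1, 0, 1.5], 0],
    [[0.1, 0, 1.5], 0],
  ],
)

```text
time: 7.97
tool_pos: [544.9, -102.9, 51.6]
eef_rot: [0.874, -3.01, 0.0]
contact_force: [-7.2, -4.6, 9.6]
grip_width: 0.308
finger_force: 5.2
```

Request:
apply_moves(
  deltas=[
    [[0, 0, 0.5], 0],
    [[0, 0, 1], 0],
    [[0, 0, 1.3], 0],
    [[0, 0, 1.3], 0],
    [[0, 0, 1.3], 0],
  ],
)

```text
time: 8.38
tool_pos: [544.8, -103.0, 50.2]
eef_rot: [0.874, -3.009, 0.0]
contact_force: [-7.4, -4.6, 10.1]
grip_width: 0.311
finger_force: 5.1
```

Request:
apply_moves(
  deltas=[
    [[0, 0, 0.5], 0],
    [[0, 0, 1], 0],
    [[0, 0, 1.3], 0],
    [[0, 0, 1.3], 0],
    [[0, 0, 1.3], 0],
  ],
)

```text
time: 8.8
tool_pos: [545.1, -102.8, 48.9]
eef_rot: [0.874, -3.01, 0.0]
contact_force: [-7.1, -4.3, 9.5]
grip_width: 0.313
finger_force: 5.0
```

Request:
apply_moves(
  deltas=[
    [[0, 0, 0.5], 0],
    [[0, 0, 1], 0],
    [[0, 0, 1.3], 0],
    [[0, 0, 1.3], 0],
    [[0, 0, 1.3], 0],
  ],
)

```text
time: 9.22
tool_pos: [545.0, -102.9, 47.6]
eef_rot: [0.874, -3.01, 0.0]
contact_force: [-6.8, -4.6, 9.9]
grip_width: 0.31
finger_force: 5.1
```

Request:
apply_moves(
  deltas=[
    [[0, 0, 0.5], 0],
    [[0, 0, 1], 0],
    [[0, 0, 1.3], 0],
    [[0, 0, 1.3], 0],
    [[0, 0, 1.3], 0],
  ],
)

```text
time: 9.63
tool_pos: [544.9, -102.9, 46.3]
eef_rot: [0.874, -3.01, 0.0]
contact_force: [-6.9, -4.1, 10.2]
grip_width: 0.313
finger_force: 5.1
```

Request:
apply_moves(
  deltas=[
    [[0, 0, 0.5], 0],
    [[0, 0, 1], 0],
    [[0, 0, 1.3], 0],
    [[0, 0, 1.3], 0],
    [[0, 0, 1.3], 0],
  ],
)

```text
time: 10.05
tool_pos: [544.9, -102.9, 45.0]
eef_rot: [0.874, -3.01, 0.0]
contact_force: [-6.7, -4.2, 10.2]
grip_width: 0.31
finger_force: 5.1
```

Request:
apply_moves(
  deltas=[
    [[0, 0, 0.5], 0],
    [[0, 0, 1], 0],
    [[0, 0, 1.3], 0],
    [[0, 0, 1.3], 0],
    [[0, 0, 1.3], 0],
  ],
)

```text
time: 10.47
tool_pos: [544.9, -103.0, 44.1]
eef_rot: [0.874, -3.01, 0.001]
contact_force: [-7.1, -5.2, 11.4]
grip_width: 0.31
finger_force: 6.3
```

Request:
apply_moves(
  deltas=[
    [[0, 0, 0.4], 0],
    [[0, 0, 0.4], 0],
    [[0, 0, 0.4], 0],
  ],
)

```text
time: 10.72
tool_pos: [544.8, -103.0, 43.7]
eef_rot: [0.875, -3.009, 0.001]
contact_force: [-8.2, -4.3, 13.0]
grip_width: 0.314
finger_force: 6.6
```

That is buffer contact, about 3 N over baseline. Now I'll ease up.

Request:
apply_moves(
  deltas=[
    [[0, 0, -0.5], 0],
    [[0, 0, -1], 0],
    [[0, 0, -1.5], 0],
    [[0, 0, -2], 0],
    [[0, 0, -2], 0],
    [[0, 0, -2], 0],
  ],
)

```text
time: 11.22
tool_pos: [544.9, -102.9, 45.3]
eef_rot: [0.874, -3.01, 0.0]
contact_force: [-7.0, -4.5, 10.7]
grip_width: 0.31
finger_force: 5.1
```

Request:
apply_moves(
  deltas=[
    [[0, 0, -0.3], 0],
    [[0, 0, -0.6], 0],
    [[0, 0, -1], 0],
    [[0, 0, -1], 0],
    [[0, 0, -1], 0],
  ],
)

```text
time: 11.63
tool_pos: [544.9, -102.9, 46.4]
eef_rot: [0.874, -3.01, 0.0]
contact_force: [-6.8, -4.3, 10.6]
grip_width: 0.313
finger_force: 5.1
```

Request:
apply_moves(
  deltas=[
    [[0, 0, -0.3], 0],
    [[0, 0, -0.6], 0],
    [[0, 0, -0.8], 0],
    [[0, 0, -0.8], 0],
    [[0, 0, -0.8], 0],
  ],
)

```text
time: 12.05
tool_pos: [544.9, -102.9, 47.2]
eef_rot: [0.874, -3.01, 0.0]
contact_force: [-5.9, -4.2, 10.5]
grip_width: 0.309
finger_force: 5.2
```

Request:
apply_moves(
  deltas=[
    [[0, 0, -0.3], 0],
    [[0, 0, -0.6], 0],
    [[0, 0, -0.8], 0],
    [[0, 0, -0.8], 0],
    [[0, 0, -0.8], 0],
  ],
)

```text
time: 12.47
tool_pos: [545.3, -102.7, 47.9]
eef_rot: [0.875, -3.01, 0.0]
contact_force: [-6.4, -4.0, 9.9]
grip_width: 0.311
finger_force: 4.9
```

Request:
apply_moves(
  deltas=[
    [[0, 0, -0.3], 0],
    [[0, 0, -0.6], 0],
    [[0, 0, -0.8], 0],
    [[0, 0, -0.8], 0],
    [[0, 0, -0.8], 0],
  ],
)

```text
time: 12.88
tool_pos: [546.1, -102.2, 48.4]
eef_rot: [0.875, -3.012, 0.0]
contact_force: [-4.9, -2.4, 7.0]
grip_width: 0.309
finger_force: 3.2
```

Request:
apply_moves(
  deltas=[
    [[0, 0, -0.2], 0],
    [[0, 0, -0.4], 0],
    [[0, 0, -0.4], 0],
    [[0, 0, -0.4], 0],
  ],
)

```text
time: 13.22
tool_pos: [547.2, -101.5, 48.6]
eef_rot: [0.876, -3.015, -0.0]
contact_force: [-3.2, -0.9, 4.5]
grip_width: 0.31
finger_force: 2.7
```

The load is passing to the catch. I'll ease up further.

Request:
apply_moves(
  deltas=[
    [[0, 0, -0.2], 0],
    [[0, 0, -0.4], 0],
    [[0, 0, -0.6], 0],
    [[0, 0, -0.6], 0],
    [[0, 0, -0.6], 0],
  ],
)

```text
time: 13.63
tool_pos: [548.5, -100.7, 48.9]
eef_rot: [-0.877, 3.016, 0.0]
contact_force: [-2.2, -1.0, 1.5]
grip_width: 0.309
finger_force: 1.1
```

Request:
apply_moves(
  deltas=[
    [[0, 0, -0.3], 0],
    [[0, 0, -0.6], 0],
    [[0, 0, -1], 0],
    [[0, 0, -1], 0],
    [[0, 0, -1], 0],
  ],
)

```text
time: 14.05
tool_pos: [548.6, -100.7, 50.1]
eef_rot: [-0.877, 3.016, 0.0]
contact_force: [-1.0, 2.3, -0.8]
grip_width: 0.312
finger_force: 0.7
```

Request:
apply_moves(
  deltas=[
    [[0, 0, 0], 0],
    [[0, 0, 0], 0],
    [[0, 0, 0], 0],
    [[0, 0, 0], 0],
  ],
  fingers=0.5,
)

```text
time: 14.38
tool_pos: [548.4, -101.0, 50.2]
eef_rot: [-0.877, 3.016, -0.0]
contact_force: [1.6, 0.5, -0.7]
grip_width: 0.501
finger_force: 0.0
```

Request:
apply_moves(
  deltas=[
    [[0, 0, -3], 0],
    [[0, 0, -8], 0],
    [[2, 0, -16], 0],
    [[5, 0, -28], 0],
    [[8, 0, -45], 0],
    [[10, 0, -65], 0],
    [[10, 0, -85], 0],
    [[10, 0, -105], 0],
    [[10, 0, -120], 0],
    [[10, 0, -120], 0],
    [[10, 0, -120], 0],
    [[10, 0, -120], 0],
  ],
)

```text
time: 15.38
tool_pos: [539.1, -106.3, 169.7]
eef_rot: [0.876, -3.016, -0.001]
contact_force: [0.2, 0.2, -0.7]
grip_width: 0.499
finger_force: 0.0
```

```bash
python3 - <<'E'
from look import *
take("side","side9",(150,270,220,340),5);print(ctrl.state()["contact_force"])
E
```

```text
[-1.04827402 -0.09429487 -0.09537477]
```

View pics/side9.png

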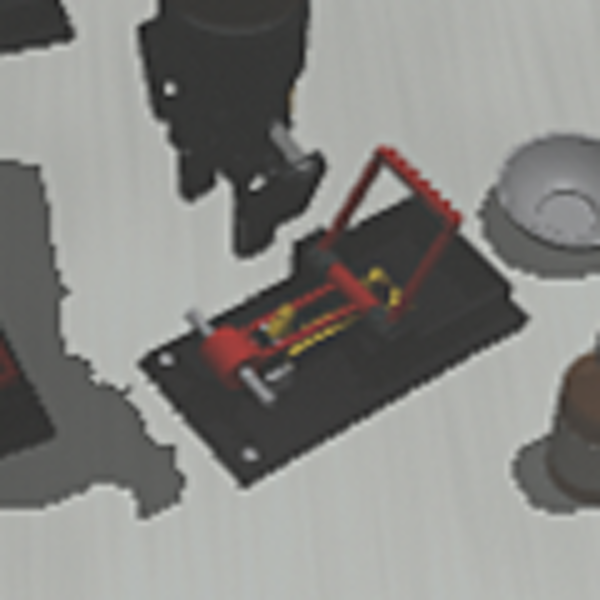

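The trap is set: the grip is down at about (235,355), the jaw is up at about (385,150), and the gripper is clear of everything.

```bash
python3 -c "
from bench import ctrl
print(ctrl.hand_in())"
```

```text
the job is handed in; nothing more can be done
None
```

The rat trap is set: the red arm is held back by the yellow catch, the gripper is clear of it, and the job is handed in. The hand-in call returned no verdict.

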